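# Run the jar mill on its fast gear

## Task

Start the pigment jar mill on its fast gear: with the fingertips push the gear lever on the mill's deck to the right, past the slow notch, all the way to its second stop, and only then press the round start button fully down and let it come back up. Push the lever from its side, never pinch it, and leave the jars, brushes and tools where they are. Finish clear of everything.

Things in the scene. Friction and masses are not known exactly. Their poses are not given: they have to be found in the camera images.
- mill: grey jar mill, fixed. Origin on the table under the middle of its deck; x points away from the operator to the rollers, y left along the deck. Deck 70 mm high, x -70 to 70, y -200 to 200 mm; roller bed behind it (x 70 to 270 mm, 120 mm high end plates). On the deck: lever slot at x -10, y 110 to 46 mm; button at x -10, y -100; fixed dial 40 mm wide, 15 mm high at x 35, y -45; loose pot at the right end.
- selector_grip (a point): centre of the gear lever's grip: an upright black block 24 mm (mill x) by 18 mm (mill y) by 36 mm tall, its underside 10 mm and its top 46 mm above the deck, this point 28 mm above the deck. It slides along the mill's -y (to the right as seen from the robot).
- selector (a joint): lever travel in m: 0 = off (left stop, grip at mill y 110 mm), 0.032 = slow (sprung notch, y 78 mm), 0.064 = fast (second, hard stop, y 46 mm). A spring plunger gives a hump half-way between each two positions: about 6 to 9 N takes the lever over it; elsewhere it slides with about 2 N and stays where left. It starts near off (up to 8 mm from the stop) or near slow, never at fast.
- start_top (a point): centre of the top face of the round grey start button, 32 mm diameter, in a dark round housing on the deck; z axis up. Pressed straight down, it springs back.
- start (a joint): travel of the start button in m: 0 = up, 0.007 = fully down (about 5 N).
- mill_jar: white ceramic milling jar, 110 mm diameter, about 190 mm long, lying along the mill's left-right direction on the two rubber rollers behind the deck; origin on its axis; its top is 191 mm above the table. Leave alone.
- deck_pot: small lidded paint pot standing on the right end of the deck, 38 mm diameter, 45 mm tall; origin under its centre. Leave alone.
- brush_can: steel can of brushes on the table left of the mill, 72 mm diameter, brushes to 200 mm high; origin under its centre. Leave alone.
- jar_a: glass paint jar on the table right of the mill, 56 mm diameter, 70 mm tall; origin under its centre. Leave alone.
- jar_b: blue paint jar on the table right of the mill, 50 mm diameter, 60 mm tall; origin under its centre. Leave alone.
- tape: roll of paper tape lying flat on the table in front of the mill, 90 mm diameter, 24 mm high; origin under its centre. Leave alone.
- knife: painting spatula, 200 mm long, lying on the table in front of the mill. Leave alone.
- brush: paint brush, 200 mm long, lying on the table at the left of the mill. Leave alone.

How it is judged:
By the outcome, as a careful person would: the job done as asked, in the order asked, and still so for the second after the job is handed in, with the robot touching nothing.
It also fails if it takes over 37 s, if anything falls off the work surface, if the arm or the gripper's body presses on something with over 40 N, if the wrist force passes 120 N, or if a joint passes its speed limit or range.

## Robot

A 6-joint arm with a two-finger parallel gripper is mounted at the origin on the work surface. World frame = base frame: x ahead of the robot, y to its left, z up, the work surface at z = 0. Lengths are in m, angles in rad, forces in N, time in s.
With the tool pointing down it reaches from about 0.3 to 0.875 m from the base axis. Payload 6.4 kg.
Tool frame: the origin (TCP) lies midway between the tips of the shut fingers; the grasp point (between the pads) lies 19 mm behind it (arm.pinch_z is the distance from the TCP to the grasp point, in m); z points along the fingers, y is the line along which they close (so a half turn about z gives the same grasp; the last joint's range is limited). The gripper opens to 85 mm and grips with 20 to 120 N. Pads are 22 mm wide; open, the fingers measure 114 mm over their backs; the gripper's body (76 mm by 85 mm) begins 54 mm behind the grasp point. The pads swing forward as they close: fully open they stand 13 mm farther back than shut.
Start: joints at [0.923, 0.181, 1.607, -0, 1.354, -0.206], TCP at [0.246, 0.52, 0.231] pointing down, gripper open.
Joint ranges: [-2.99, 2.99], [-0.89, 2.07], [0.3, 2.58], [-1.14, 4.28], [0, 2.63], [-3.12, 3.12]. Speed limits (rad/s): [2.57, 2.57, 3.01, 3.14, 3.14, 3.14].

## Interface

Orientations are given as a unit quaternion [w, x, y, z].
In Python, from rig import arm gives the robot as it stands. The module is installed in compiled form; this text tells all that it offers.
- The arm moves only by the tool apply_moves, never from a script. Its argument "rows" is a list of rows, each an object of numbers: "tx", "ty", "tz": the shift along the world's x, y, z in mm; "turn": the turn about the world's z in degrees. A call has 1 to 8 rows; each row is the pose to reach, as a shift and turn from the pose commanded when the call began; what a row does not reach only later rows make up. A row lasts 1/10 s, in which the tool goes at most 50 mm and 8.59 degrees, less where a joint would pass 70% of its speed; a pose out of reach is approached as far as the arm can. A call with a gripper value outside its range is refused whole. "gripper" is the closure, from 0 (fully open) to 1 (shut), set as the call begins (left out, the last holds). The fingers move at their own pace and stop on an object; the grip force is fixed at half the most. Time passes only in rows, so rows that repeat a pose let the fingers close. It gives the time, the measured TCP pose, the force, the opening and the grip force at its end, in the units of the state.
- arm.observe(): the state, without advancing time (a new reading comes with each control period).
- arm.grab_frame(name): name is "scene" or "top"; returns a dict with "img" (480x640x3 uint8, red, green, blue), "depth" (480x640 float32, m along the optical axis (not along the pixel's ray), 0 where there is no reading), "fx", "fy", "cx", "cy" (pixels), "extrinsics" (4x4, takes a point from world to camera coordinates). Camera axes: x right, y down, z forward; pixel columns grow to the right and rows downward; lengths in m; the calibration is good to about 2 mm. A picture is of the moment at which its call begins.
- arm.sign_off(): hands the job in; it is judged then, once.
Trained networks look in the newest picture that a camera, given by its name, has taken for a name from the list of things; names that differ only in an ending like _2 or _b are one class to them, and where a whole thing is asked for, a point or a joint stands for the part that bears it (a point fixed in the world has none). Each returns a list of dicts, best first, with "confidence" (0 to 1); they miss things now and then, are a little off and sometimes report something else, mostly with a low value. They report only what shows in the picture. A call takes as long as a camera call.
- arm.regions_of(label, camera): "pixels" (480x640 bool, what is visible of it) and "point" ([row, column] in pixels, amid what is visible of it).
- arm.pinpoint(label, camera): "point" ([row, column] in pixels: a listed point, or the origin of a listed thing).
The state is a dict: "clock": time; "joints": joint angles; "dq": joint speeds; "joint_torque": joint torques, N m; "position": TCP position; "tcp_rot": TCP orientation; "wrist_force": force on the tool from outside, world axes, zero at the start; "moment": the same for the moment, N m; "grip_width": finger opening in m; "grip_force": force on a finger pad.
Only numpy, scipy, OpenCV 4.12 (cv2) and the standard library are available. Lean on these libraries where they do the work, as an engineer would, in place of code of your own. Each camera call takes 0.05 s, during which the arm holds its last target. There are 200 camera calls.

## Working session

There is one attempt and no reset: what is moved stays moved. The work goes in short steps, Python scripts to look and compute and a tool call to move; the robot and the scene stay as the last step left them, time stands still between calls to the robot, and variables do not carry over. Pictures are saved under pics/ and viewed, at most 10 in all, crops included, and the job is handed in when it is done.

Besides the shell and the picture viewer there is one more tool, called after ">>>" as a command line: name --argument value ..., lists and objects as JSON in quotes. apply_moves: Moves the arm, as the interface text tells. Its arguments: {"type":"object","properties":{"rows":{"type":"array","items":{"type":"object","properties":{"tx":{"type":"number"},"ty":{"type":"number"},"tz":{"type":"number"},"turn":{"type":"number"}}}},"gripper":{"type":"number"}},"required":["rows"]}

```bash
mkdir -p pics; cat > h.py <<'E'
from rig import arm
import numpy as np, cv2
def px2w(f,r,c,d=None,z=None):
    E=np.array(f["extrinsics"]);R=E[:3,:3];t=E[:3,3];o=-R.T@t
    ray=R.T@np.array([(c-f["cx"])/f["fx"],(r-f["cy"])/f["fy"],1])
    if z is not None: d=(z-o[2])/ray[2]
    return o+ray*d
def dep(f,r,c,k=2):
    a=f["depth"][int(r)-k:int(r)+k+1,int(c)-k:int(c)+k+1];a=a[a>0]
    return float(np.median(a)) if a.size else 0
E
python3 - <<'E'
from h import *
np.set_printoptions(precision=4,suppress=True)
s=arm.observe();print(s["clock"],s["position"],s["tcp_rot"],s["grip_width"])
for cam in("scene","top"):
    f=arm.grab_frame(cam);cv2.imwrite(f"pics/{cam}0.png",f["img"][:,:,::-1])
    E=np.array(f["extrinsics"]);print(cam,"cam at",-E[:3,:3].T@E[:3,3])
    for l in("mill","selector_grip","start_top","deck_pot","mill_jar","brush_can","jar_a","tape"):
        for p in arm.pinpoint(l,cam)[:2]:
            r,c=p["point"];d=dep(f,r,c);print(l,p["confidence"],np.array([r,c]),px2w(f,r,c,d))
E
```

```text
0.0 [0.2455 0.5194 0.2304] [-0.0004  0.2191  0.9757 -0.0008] 0.08542933318722809
scene cam at [ 1.0799 -0.2128  0.9879]
mill 0.83 [257.4 312.2] [0.5867 0.0533 0.0816]
selector_grip 0.76 [202.9 347.9] [0.5195 0.1772 0.1146]
start_top 0.6 [262.5 277.7] [ 0.57   -0.018   0.0928]
deck_pot 0.92 [291.7 256.7] [ 0.6185 -0.0863  0.1076]
mill_jar 0.71 [280.9 368.4] [0.7353 0.0877 0.1863]
jar_a 0.78 [320.6 226.4] [ 0.6237 -0.1593  0.0605]
jar_a 0.71 [362.7 247.4] [ 0.7219 -0.1586  0.0592]
tape 0.87 [214.2 292.5] [0.4128 0.0933 0.0008]
tape 0.23 [218.5 442.1] [0.6175 0.3735 0.0479]
top cam at [0.3342 0.0878 1.3236]
mill 0.68 [259.4 304.4] [0.5426 0.0859 0.0693]
selector_grip 0.73 [201.  404.1] [ 0.6822 -0.155   0.0419]
selector_grip 0.66 [271.  262.7] [0.5119 0.1775 0.1135]
start_top 0.58 [246.9 348.2] [ 0.5648 -0.0131  0.0919]
start_top 0.24 [301.5 373.3] [ 0.449  -0.0752 -0.0008]
deck_pot 0.31 [323.7 305.4] [ 0.4013  0.0871 -0.0005]
mill_jar 0.59 [175.  294.7] [0.7047 0.1024 0.1883]
brush_can 0.71 [243.3 171.2] [0.6006 0.4037 0.0031]
jar_a 0.62 [237.5 408.7] [ 0.588  -0.1556  0.0678]
jar_a 0.59 [197.5 402.4] [ 0.6867 -0.1486  0.0572]
tape 0.94 [322.3 304.4] [ 0.4046  0.0894 -0.001 ]
```

View pics/top0.png

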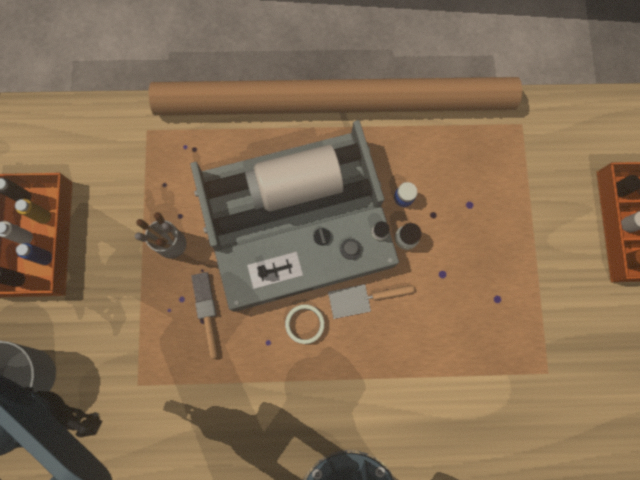

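View pics/scene0.png

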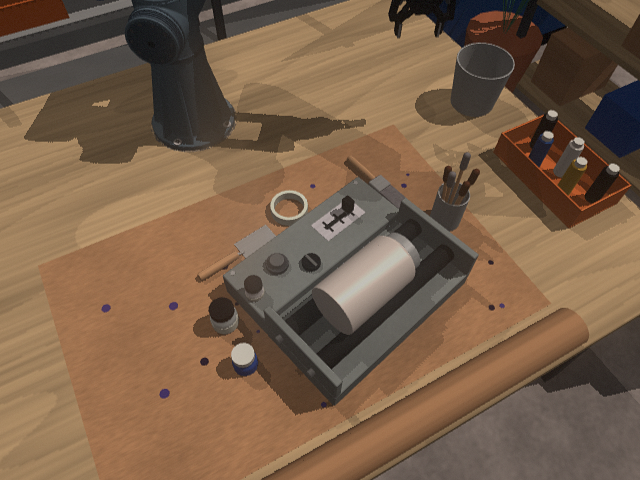

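The top view shows the black lever at about (row 271, col 262) at the left of its slot, the dial at (236, 323), the button at (248, 351) and the pot at (229, 381). The scene view agrees. Next I fit the deck pose.

```bash
python3 - <<'E'
from h import *
np.set_printoptions(precision=4,suppress=True)
for cam in("top","scene"):
    f=arm.grab_frame(cam);E=np.array(f["extrinsics"]);R=E[:3,:3];t=E[:3,3]
    v,u=np.mgrid[0:480,0:640];d=f["depth"]
    P=np.stack([(u-f["cx"])/f["fx"]*d,(v-f["cy"])/f["fy"]*d,d],-1);W=(P-t)@R
    m=(d>0)&(abs(W[...,2]-.07)<.004)&(abs(W[...,0]-.55)<.15)&(abs(W[...,1]-.08)<.25)
    m=cv2.morphologyEx(m.astype(np.uint8),cv2.MORPH_OPEN,np.ones((5,5)))
    n,L,st,_=cv2.connectedComponentsWithStats(m);k=1+np.argmax(st[1:,4]);q=W[L==k]
    print(cam,np.median(q[:,2]),cv2.minAreaRect((q[:,:2]*1000).astype(np.float32)))
    a=np.radians(15.5)
    for l in("selector_grip","start_top"):
        for p in arm.regions_of(l,cam)[:2]:
            w=W[p["pixels"]&(d>0)];print(l,p["confidence"],p["point"],len(w),np.median(w,0))
    # black grip / button points by height over the deck
    for nm,c,zr in(("grip",(.51,.18),(.105,.122)),("button",(.567,-.015),(.085,.1))):
        mm=(d>0)&(np.hypot(W[...,0]-c[0],W[...,1]-c[1])<.04)&(W[...,2]>zr[0])&(W[...,2]<zr[1])
        w=W[mm];print(nm,len(w),w.mean(0),w.min(0),w.max(0))
    cv2.imwrite(f"pics/{cam}c.png",cv2.resize(f["img"][190:320,200:440] if cam=="top" else f["img"][160:310,220:400],None,fx=3.3,fy=3.3,interpolation=cv2.INTER_CUBIC)[:,:,::-1])
E
```

```text
top 0.06969745937321095 ((514.1661987304688, 156.45542907714844), (43.74783706665039, 26.61443328857422), 14.301301002502441)
selector_grip 0.53 [274.7, 261.0] 98 [0.5124 0.1793 0.1131]
start_top 0.61 [246.8, 350.4] 176 [ 0.5624 -0.0191  0.0908]
start_top 0.35 [232.2, 380.2] 261 [ 0.5981 -0.0856  0.1118]
grip 91 [0.513  0.1789 0.1134] [0.5012 0.1687 0.1057] [0.5255 0.1901 0.1192]
button 153 [ 0.563  -0.0197  0.091 ] [ 0.5427 -0.0355  0.0851] [ 0.579  -0.002   0.0984]
scene 0.07020642477650495 ((548.4046630859375, 81.55902099609375), (140.9693603515625, 400.86883544921875), 14.004568099975586)
selector_grip 0.68 [201.5, 347.7] 166 [0.5185 0.1775 0.1069]
start_top 0.49 [263.1, 278.7] 163 [ 0.5645 -0.0192  0.0931]
start_top 0.34 [201.9, 287.0] 586 [0.395  0.083  0.0217]
grip 98 [0.5153 0.1798 0.114 ] [0.5023 0.1704 0.1052] [0.5271 0.1929 0.1196]
button 187 [ 0.5647 -0.0188  0.0922] [ 0.5482 -0.0383  0.0852] [ 0.5821 -0.0014  0.098 ]
```

View pics/topc.png

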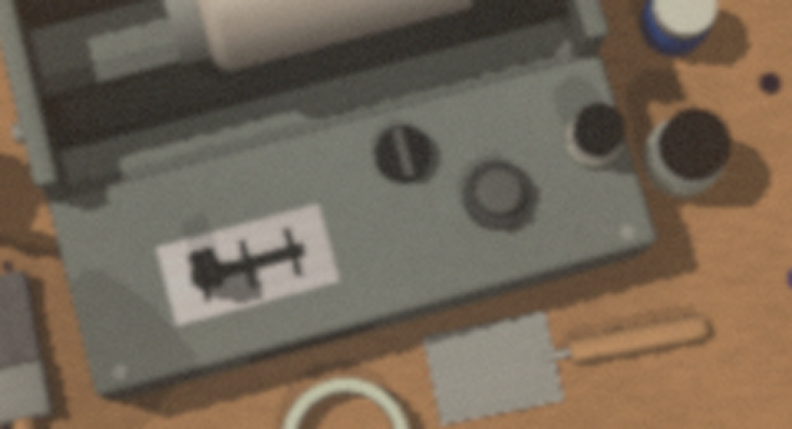

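Deck fit: 141 × 401 mm, centre (548, 82) mm, yaw 14°. The predicted button position matches the measurement, and the grip is at mill y ≈ 103. I'll go above the spot left of the lever with the fingers shut and the pad width along the push direction.

>>> apply_moves --rows '[{"tx":32,"ty":-38,"turn":-7},{"tx":65,"ty":-76,"turn":-14},{"tx":97,"ty":-114,"turn":-21},{"tx":130,"ty":-152,"turn":-28},{"tx":162,"ty":-190,"turn":-35},{"tx":195,"ty":-228,"turn":-42},{"tx":227,"ty":-266,"turn":-48},{"tx":259,"ty":-304,"turn":-50.7}]' --gripper 1

```text
invalid input
```

>>> apply_moves --rows '[{"tz":-30},{"tz":-60},{"tz":-70},{"tz":-70},{"tz":-70}]'

```text
invalid input
```

```bash
python3 - <<'E'
from h import *
np.set_printoptions(precision=4,suppress=True)
f=arm.grab_frame("scene");cv2.imwrite("pics/s2.png",cv2.resize(f["img"][120:300,230:470],None,fx=3,fy=3,interpolation=cv2.INTER_CUBIC)[:,:,::-1])
s=arm.observe();print(s["clock"],s["position"],s["tcp_rot"],s["grip_width"],s["wrist_force"],s["joints"])
E
```

```text
1.25 [0.2459 0.5198 0.2313] [0.     0.2191 0.9757 0.    ] 0.08547419750554439 [ 0.4481  0.246  -1.1096] [ 0.9227  0.1808  1.607   0.      1.3538 -0.2063]
```

View pics/s2.png

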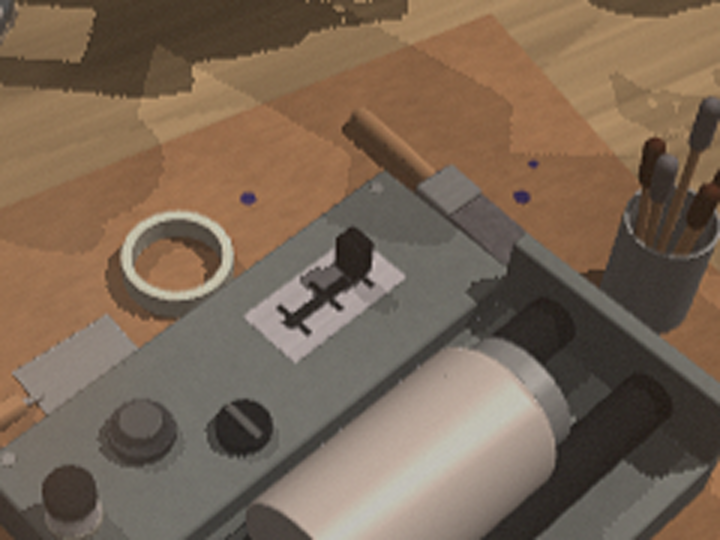

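The moves were refused and the arm has not moved. The picture shows the lever near off, with nothing in the way. I'll retry with every field filled in.

>>> apply_moves --rows '[{"tx":32,"ty":-38,"tz":0,"turn":-7},{"tx":65,"ty":-76,"tz":0,"turn":-14},{"tx":97,"ty":-114,"tz":0,"turn":-21},{"tx":130,"ty":-152,"tz":0,"turn":-28},{"tx":162,"ty":-190,"tz":0,"turn":-35},{"tx":195,"ty":-228,"tz":0,"turn":-42},{"tx":227,"ty":-266,"tz":0,"turn":-48},{"tx":259,"ty":-304,"tz":0,"turn":-50.7}]' --gripper 1

```text
clock: 2.05
position: [0.506, 0.2141, 0.2316]
tcp_rot: [0.0, 0.617, 0.787, 0.0]
wrist_force: [1.0, 1.6, 0.3]
grip_width: 0.0
grip_force: 0.0
```

>>> apply_moves --rows '[{"tx":0,"ty":0,"tz":-40,"turn":0},{"tx":0,"ty":0,"tz":-80,"turn":0},{"tx":0,"ty":0,"tz":-110,"turn":0},{"tx":0,"ty":0,"tz":-130,"turn":0},{"tx":0,"ty":0,"tz":-140,"turn":0},{"tx":0,"ty":0,"tz":-140,"turn":0}]'

```text
clock: 2.65
position: [0.5039, 0.2156, 0.09]
tcp_rot: [-0.001, 0.616, 0.788, -0.001]
wrist_force: [-1.0, -0.4, 0.2]
grip_width: -0.0002
grip_force: 0.0
```

```bash
python3 - <<'E'
from h import *
f=arm.grab_frame("scene");cv2.imwrite("pics/s3.png",cv2.resize(f["img"][120:300,230:470],None,fx=3,fy=3,interpolation=cv2.INTER_CUBIC)[:,:,::-1])
s=arm.observe();print(s["clock"],s["position"],s["wrist_force"])
E
```

```text
2.7 [0.5049067  0.21583346 0.09140437] [ 0.48189712 -0.20891774  0.02618311]
```

View pics/s3.png

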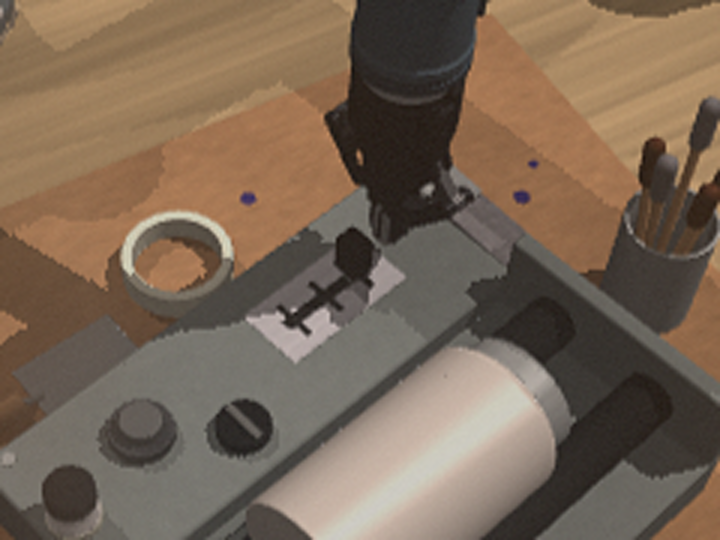

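The fingertips stand behind (left of) the lever grip with clearance. Now I push along mill -y.

>>> apply_moves --rows '[{"tx":2,"ty":-8,"tz":0,"turn":0},{"tx":4,"ty":-16,"tz":0,"turn":0},{"tx":6,"ty":-23,"tz":0,"turn":0},{"tx":7.5,"ty":-30,"tz":0,"turn":0},{"tx":9,"ty":-37,"tz":0,"turn":0},{"tx":11,"ty":-44,"tz":0,"turn":0},{"tx":12.5,"ty":-51,"tz":0,"turn":0},{"tx":14.5,"ty":-58,"tz":0,"turn":0}]'

```text
clock: 3.5
position: [0.5197, 0.1578, 0.0917]
tcp_rot: [-0.0, 0.616, 0.788, 0.001]
wrist_force: [-0.1, 3.9, 3.6]
grip_width: -0.0001
grip_force: 1.7
```

>>> apply_moves --rows '[{"tx":1,"ty":-4,"tz":0,"turn":0},{"tx":2,"ty":-8,"tz":0,"turn":0},{"tx":3,"ty":-12,"tz":0,"turn":0},{"tx":3,"ty":-12,"tz":0,"turn":0}]'

```text
clock: 3.9
position: [0.5222, 0.1451, 0.091]
tcp_rot: [-0.0, 0.616, 0.788, -0.0]
wrist_force: [0.2, 0.0, 0.5]
grip_width: -0.0003
grip_force: 0.0
```

>>> apply_moves --rows '[{"tx":0.5,"ty":-2,"tz":0,"turn":0},{"tx":0.5,"ty":-2,"tz":0,"turn":0}]'

```text
clock: 4.1
position: [0.5226, 0.1436, 0.091]
tcp_rot: [-0.0, 0.616, 0.788, -0.0]
wrist_force: [0.0, 1.1, -1.0]
grip_width: -0.0002
grip_force: 0.2
```

>>> apply_moves --rows '[{"tx":0.5,"ty":-2,"tz":0,"turn":0},{"tx":0.5,"ty":-2,"tz":0,"turn":0}]'

```text
clock: 4.3
position: [0.5227, 0.143, 0.0911]
tcp_rot: [-0.001, 0.616, 0.788, 0.0]
wrist_force: [-2.0, 6.6, 1.0]
grip_width: 0.0003
grip_force: 3.3
```

>>> apply_moves --rows '[{"tx":0.5,"ty":-2,"tz":0,"turn":0},{"tx":0.5,"ty":-2,"tz":0,"turn":0}]'

```text
clock: 4.5
position: [0.5227, 0.1428, 0.0911]
tcp_rot: [-0.002, 0.616, 0.788, 0.001]
wrist_force: [-3.8, 14.7, 1.5]
grip_width: -0.0001
grip_force: 7.2
```

15 N with no movement, where the fast stop was predicted: the lever is at the hard stop. I back off, rise and check.

>>> apply_moves --rows '[{"tx":-3,"ty":12,"tz":0,"turn":0},{"tx":-7,"ty":28,"tz":0,"turn":0},{"tx":-7,"ty":28,"tz":40,"turn":0},{"tx":-7,"ty":28,"tz":80,"turn":0},{"tx":-20,"ty":50,"tz":110,"turn":0},{"tx":-50,"ty":80,"tz":110,"turn":0},{"tx":-50,"ty":80,"tz":110,"turn":0}]'

```text
clock: 5.2
position: [0.4717, 0.2225, 0.2024]
tcp_rot: [0.0, 0.614, 0.789, 0.001]
wrist_force: [-0.5, -0.2, -0.1]
grip_width: -0.0004
grip_force: 0.0
```

```bash
python3 - <<'E'
from h import *
np.set_printoptions(precision=4,suppress=True)
f=arm.grab_frame("scene");cv2.imwrite("pics/s4.png",cv2.resize(f["img"][120:300,230:470],None,fx=3,fy=3,interpolation=cv2.INTER_CUBIC)[:,:,::-1])
E=np.array(f["extrinsics"]);R=E[:3,:3];t=E[:3,3];v,u=np.mgrid[0:480,0:640];d=f["depth"]
W=(np.stack([(u-f["cx"])/f["fx"]*d,(v-f["cy"])/f["fy"]*d,d],-1)-t)@R
a=np.radians(14);q=W[...,:2]-[.5484,.0816];my=-np.sin(a)*q[...,0]+np.cos(a)*q[...,1];mx=np.cos(a)*q[...,0]+np.sin(a)*q[...,1]
for c in((-.01,.06),(-.01,-.1)):
    m=(d>0)&(abs(mx-c[0])<.03)&(abs(my-c[1])<.04)&(W[...,2]>(.104 if c[1]>0 else .088))&(W[...,2]<.122)
    print(m.sum(),mx[m].mean(),my[m].mean(),W[m].mean(0),np.median(W[m][:,2]))
s=arm.observe();print(s["clock"],s["position"],s["wrist_force"])
E
```

```text
110 -0.008380966025876497 0.044037562692572675 [0.5296 0.1223 0.1134] 0.11432949222399386
167 -0.009037057699680587 -0.10061617451351285 [ 0.564  -0.0182  0.0928] 0.09254582402923492
5.25 [0.4727 0.2211 0.2018] [-0.2374  0.2626  0.63  ]
```

View pics/s4.png

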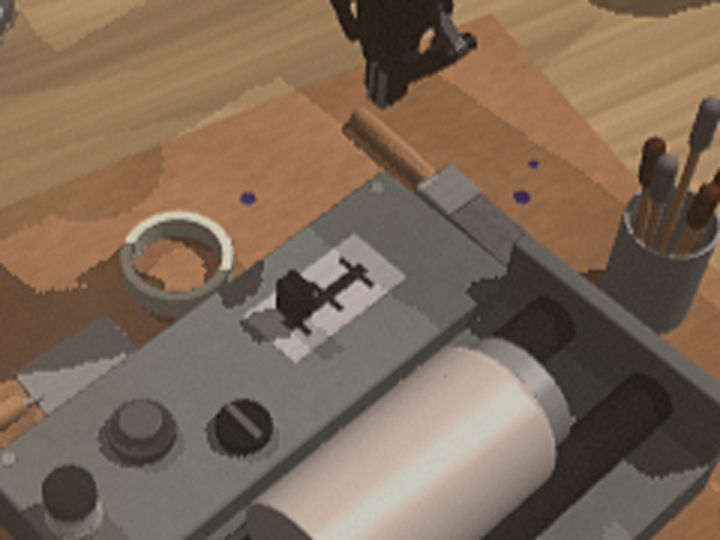

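The lever is now at mill y ≈ 45 (fast), at crop pixel (row 295, col 297). Next I go above the button.

>>> apply_moves --rows '[{"tx":15,"ty":-40,"tz":0,"turn":0},{"tx":30,"ty":-80,"tz":0,"turn":0},{"tx":45,"ty":-120,"tz":0,"turn":0},{"tx":60,"ty":-160,"tz":0,"turn":0},{"tx":76,"ty":-200,"tz":0,"turn":0},{"tx":91,"ty":-239,"tz":0,"turn":0},{"tx":91,"ty":-239,"tz":-40,"turn":0},{"tx":91,"ty":-239,"tz":-80,"turn":0}]'

```text
clock: 6.05
position: [0.5665, -0.0223, 0.121]
tcp_rot: [0.002, 0.617, 0.787, 0.0]
wrist_force: [-0.2, -0.2, -0.9]
grip_width: -0.0
grip_force: 0.0
```

>>> apply_moves --rows '[{"tx":0,"ty":0,"tz":-10,"turn":0},{"tx":0,"ty":0,"tz":-20,"turn":0},{"tx":0,"ty":0,"tz":-20,"turn":0}]'

```text
clock: 6.35
position: [0.5648, -0.0192, 0.101]
tcp_rot: [-0.0, 0.616, 0.788, -0.0]
wrist_force: [0.1, 0.6, 0.8]
grip_width: 0.0001
grip_force: 0.0
```

>>> apply_moves --rows '[{"tx":-1,"ty":1,"tz":-5,"turn":0},{"tx":-1,"ty":1,"tz":-10,"turn":0},{"tx":-1,"ty":1,"tz":-13,"turn":0},{"tx":-1,"ty":1,"tz":-13,"turn":0}]'

```text
clock: 6.75
position: [0.5648, -0.0182, 0.0891]
tcp_rot: [0.001, 0.616, 0.788, 0.001]
wrist_force: [1.0, 0.7, 4.0]
grip_width: 0.0004
grip_force: 1.6
```

>>> apply_moves --rows '[{"tx":0,"ty":0,"tz":-2,"turn":0},{"tx":0,"ty":0,"tz":-3,"turn":0},{"tx":0,"ty":0,"tz":-3,"turn":0}]'

```text
clock: 7.05
position: [0.5648, -0.0182, 0.0861]
tcp_rot: [0.001, 0.616, 0.788, 0.001]
wrist_force: [2.8, 2.7, 4.4]
grip_width: -0.0004
grip_force: 2.4
```

>>> apply_moves --rows '[{"tx":0,"ty":0,"tz":-2,"turn":0},{"tx":0,"ty":0,"tz":-3,"turn":0},{"tx":0,"ty":0,"tz":-3,"turn":0}]'

```text
clock: 7.35
position: [0.5651, -0.0182, 0.0857]
tcp_rot: [0.001, 0.616, 0.788, 0.001]
wrist_force: [-7.4, 3.9, 25.4]
grip_width: 0.0001
grip_force: 12.7
```

Hard stop at 25 N after about 7 mm of travel: the button is fully down. Now I release, rise and clear.

>>> apply_moves --rows '[{"tx":0,"ty":0,"tz":5,"turn":0},{"tx":0,"ty":0,"tz":15,"turn":0},{"tx":0,"ty":0,"tz":50,"turn":0},{"tx":0,"ty":0,"tz":95,"turn":0},{"tx":0,"ty":0,"tz":130,"turn":0},{"tx":-40,"ty":0,"tz":150,"turn":0},{"tx":-85,"ty":0,"tz":150,"turn":0},{"tx":-130,"ty":0,"tz":150,"turn":0}]'

```text
clock: 8.15
position: [0.432, -0.0182, 0.2323]
tcp_rot: [-0.0, 0.616, 0.788, -0.0]
wrist_force: [0.1, -0.5, 0.2]
grip_width: 0.0001
grip_force: 0.0
```

>>> apply_moves --rows '[{"tx":-30,"ty":0,"tz":0,"turn":0},{"tx":-30,"ty":0,"tz":0,"turn":0},{"tx":-30,"ty":0,"tz":0,"turn":0}]'

```text
clock: 8.45
position: [0.4035, -0.0183, 0.2324]
tcp_rot: [0.0, 0.616, 0.788, -0.0]
wrist_force: [1.6, 0.3, 0.9]
grip_width: -0.0
grip_force: 0.0
```

```bash
python3 - <<'E'
from h import *
np.set_printoptions(precision=4,suppress=True)
f=arm.grab_frame("scene");cv2.imwrite("pics/s5.png",f["img"][:,:,::-1])
E=np.array(f["extrinsics"]);R=E[:3,:3];t=E[:3,3];v,u=np.mgrid[0:480,0:640];d=f["depth"]
W=(np.stack([(u-f["cx"])/f["fx"]*d,(v-f["cy"])/f["fy"]*d,d],-1)-t)@R
a=np.radians(14);q=W[...,:2]-[.5484,.0816];my=-np.sin(a)*q[...,0]+np.cos(a)*q[...,1];mx=np.cos(a)*q[...,0]+np.sin(a)*q[...,1]
for c in((-.01,.06),(-.01,-.1)):
    m=(d>0)&(abs(mx-c[0])<.03)&(abs(my-c[1])<.04)&(W[...,2]>(.104 if c[1]>0 else .088))&(W[...,2]<.122)
    print(m.sum(),mx[m].mean(),my[m].mean(),np.median(W[m][:,2]))
s=arm.observe();print(s["clock"],s["position"],s["wrist_force"])
E
```

```text
106 -0.008429464083016877 0.04407863770927376 0.11499906782579251
169 -0.008983102283470858 -0.10097341021803351 0.09323025583375961
8.5 [ 0.4041 -0.0184  0.2325] [-0.0134 -0.5154 -0.347 ]
```

View pics/s5.png

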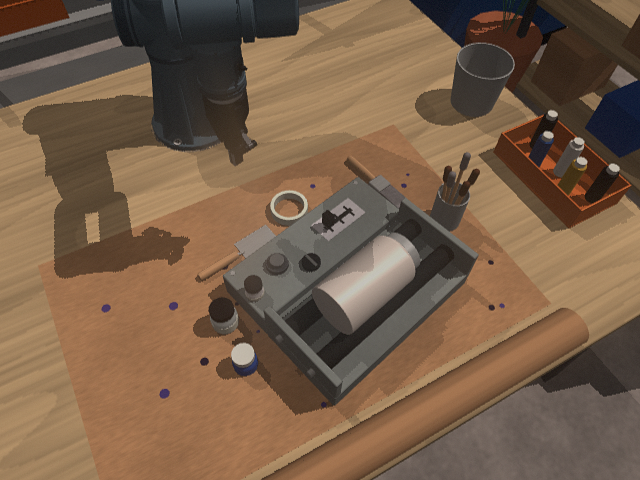

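The lever is at fast (about row 220, col 328), the button is up again at (263, 278), everything else is where it was, and the arm is clear.

```bash
python3 -c "
from rig import arm
print(arm.sign_off())"
```

```text
the job is handed in; nothing more can be done
None
```

The mill's gear lever is at its second (fast) stop, the start button was then pressed fully down and came back up, and the arm finished clear with nothing else moved; I handed the job in at about 8.5 s and got no verdict back.

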